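# Flip the stock tags to match the stain bins

## Task

Four small bins on a white board each have a hinged tag in front: tip the tags over with light fingertip pushes so that only the bins with a bottle in them show the ring face (tag leaning fully back towards its bin), while the empty bins show the bar face (tag leaning fully forward, away from its bin). Do not pinch or force the tags, do not move or lift the bottles, and leave the timer, gauze roll and dish alone.

Things in the scene. Friction and masses are not known exactly. Their poses are not given: they have to be found in the camera images.
- tag_board: white flat board lying fixed on the table, 155 x 356 x 12 mm, carrying a row of four identical bins along its y axis. Origin on the table, under the hinge line of the four tags, at the middle of the row; x points from the tags to the bins (away from the robot), y along the row, z up. The board's edges lie at x = -35 and +120 mm
- tag_0 (a joint): hinge of the white tag of bay 0, rad: 0 upright, positive leaning away from the robot to its bin (front face with raised ring turned up to view), negative leaning towards the robot (rear face with raised bar turned up). Stops at -0.62 and +0.62; it turns freely and, once past upright, falls by its weight to that side's stop
- hinge_0 (a point): middle of the hinge axis (along the board's y) of bay 0's tag, 57 mm above the table. The tag's foot turns between two aluminium cheeks, 34 mm long in x, 5 mm thick, 26.5 mm either side of this point, tops 71 mm above the table. Bays are 86 mm apart, bay 0 at the board's -y end
- edge_0 (a point): middle of the free top edge of bay 0's tag, 65 mm from the hinge axis; the tag is 42 mm wide, 4 mm thick, 30 g
- bay_0 (a point): centre of the inner floor of bay 0's small open square grey bin, 78 mm along the board's x from its tag's hinge, 15 mm above the table; the bin is 56 mm square outside, 50 mm inside, its rim 54 mm above the table, fixed
- tag_1 (a joint): hinge of the white tag of bay 1, rad: 0 upright, positive leaning away from the robot to its bin (front face with raised ring turned up to view), negative leaning towards the robot (rear face with raised bar turned up). Stops at -0.62 and +0.62; it turns freely and, once past upright, falls by its weight to that side's stop
- hinge_1 (a point): middle of the hinge axis (along the board's y) of bay 1's tag, 57 mm above the table. The tag's foot turns between two aluminium cheeks, 34 mm long in x, 5 mm thick, 26.5 mm either side of this point, tops 71 mm above the table. Bays are 86 mm apart, bay 0 at the board's -y end
- edge_1 (a point): middle of the free top edge of bay 1's tag, 65 mm from the hinge axis; the tag is 42 mm wide, 4 mm thick, 30 g
- bay_1 (a point): centre of the inner floor of bay 1's small open square grey bin, 78 mm along the board's x from its tag's hinge, 15 mm above the table; the bin is 56 mm square outside, 50 mm inside, its rim 54 mm above the table, fixed
- tag_2 (a joint): hinge of the white tag of bay 2, rad: 0 upright, positive leaning away from the robot to its bin (front face with raised ring turned up to view), negative leaning towards the robot (rear face with raised bar turned up). Stops at -0.62 and +0.62; it turns freely and, once past upright, falls by its weight to that side's stop
- hinge_2 (a point): middle of the hinge axis (along the board's y) of bay 2's tag, 57 mm above the table. The tag's foot turns between two aluminium cheeks, 34 mm long in x, 5 mm thick, 26.5 mm either side of this point, tops 71 mm above the table. Bays are 86 mm apart, bay 0 at the board's -y end
- edge_2 (a point): middle of the free top edge of bay 2's tag, 65 mm from the hinge axis; the tag is 42 mm wide, 4 mm thick, 30 g
- bay_2 (a point): centre of the inner floor of bay 2's small open square grey bin, 78 mm along the board's x from its tag's hinge, 15 mm above the table; the bin is 56 mm square outside, 50 mm inside, its rim 54 mm above the table, fixed
- tag_3 (a joint): hinge of the white tag of bay 3, rad: 0 upright, positive leaning away from the robot to its bin (front face with raised ring turned up to view), negative leaning towards the robot (rear face with raised bar turned up). Stops at -0.62 and +0.62; it turns freely and, once past upright, falls by its weight to that side's stop
- hinge_3 (a point): middle of the hinge axis (along the board's y) of bay 3's tag, 57 mm above the table. The tag's foot turns between two aluminium cheeks, 34 mm long in x, 5 mm thick, 26.5 mm either side of this point, tops 71 mm above the table. Bays are 86 mm apart, bay 0 at the board's -y end
- edge_3 (a point): middle of the free top edge of bay 3's tag, 65 mm from the hinge axis; the tag is 42 mm wide, 4 mm thick, 30 g
- bay_3 (a point): centre of the inner floor of bay 3's small open square grey bin, 78 mm along the board's x from its tag's hinge, 15 mm above the table; the bin is 56 mm square outside, 50 mm inside, its rim 54 mm above the table, fixed
- bottle_a: loose dropper bottle standing in one of the bins, 36 mm round body, 104 mm tall with its bulb, about 70 g. Origin at the centre of its underside, z up its axis. A bin with a bottle in it is full; the other two bins are empty
- bottle_b: loose dropper bottle standing in one of the bins, 36 mm round body, 104 mm tall with its bulb, about 70 g. Origin at the centre of its underside, z up its axis. A bin with a bottle in it is full; the other two bins are empty
- timer: loose round bench timer, 64 x 64 x 31 mm, on the table beside the board; origin under its centre (bystander)
- gauze: loose gauze roll standing on the table, 58 mm diameter, 50 mm tall; origin under its centre (bystander)
- dish: loose petri dish, 63 mm diameter, 15 mm tall, on the table beside the board; origin under its centre (bystander)
Mind the look-alikes: they are no part of the job. Leave any green or purple look-alike of the bottle_a alone. Leave any yellow look-alike of the bottle_b alone.

How it is judged:
By the outcome, as a careful person would: the job done as asked, in the order asked, and still so for the second after the job is handed in, with the robot touching nothing.
It also fails if it takes over 58 s, if anything falls off the work surface, if the arm or the gripper's body presses on something with over 40 N, if the wrist force passes 120 N, or if a joint passes its speed limit or range.

## Robot

A 6-joint arm with a two-finger parallel gripper is mounted at the origin on a cart in front of the work surface, level with it; the furniture and walls round the work are solid. World frame = base frame: x ahead of the robot, y to its left, z up, the work surface at z = 0. Lengths are in m, angles in rad, forces in N, time in s.
With the tool pointing down it reaches from about 0.35 to 0.975 m from the base axis. Payload 4.9 kg.
Tool frame: the origin (TCP) lies on the centre line of the jaws, within the pads' length; the fingertips stand 25 mm ahead of it and the grasp point (between the pads) lies 6 mm ahead of it; z points along the fingers, y is the line along which they close (so a half turn about z gives the same grasp; the last joint's range is limited). The gripper opens to 85 mm and grips with 20 to 120 N. Pads are 22 mm wide; open, the fingers measure 114 mm over their backs; the gripper's body (76 mm by 85 mm) begins 54 mm behind the grasp point. The pads swing forward as they close: fully open they stand 13 mm farther back than shut.
Start: joints at [-1.464, 0.053, 1.613, -0, 1.476, -0.119], TCP at [0.14, -0.609, 0.256] pointing down, gripper open.
Joint ranges: [-3.01, 3.01], [-1.01, 2.22], [0.06, 2.58], [-1.02, 4.17], [0.09, 2.62], [-3.14, 3.14]. Speed limits (rad/s): [2.57, 2.57, 3.14, 3.14, 3.14, 3.14].

## Interface

Orientations are given as a unit quaternion [w, x, y, z].
In Python, from plant import state, grab_frame, get_calibration, job gives the robot as it stands. The module is installed in compiled form; this text tells all that it offers.
- The arm moves only by the tool move_arm, never from a script. Its argument "targets" is a list that holds one entry, the list of rows, each a list of 5 numbers: the opening in per cent of the stroke, from 0 (shut) to 100 (fully open), then the shift along the tool's x, y, z as a fraction of full scale, then the turn about the tool's z as a fraction of full scale. A call has 1 to 5 rows; each row shifts and turns the commanded pose from where the row before left it, along the tool's axes as they then stand; what a row does not reach is not made up. Full scale, the value 1, is 0.6 m for a shift and 6 degrees for a turn. A row lasts 1/12 s, in which the tool goes at most 41.7 mm and 7.16 degrees, less where a joint would pass 70% of its speed; a pose out of reach is approached as far as the arm can. A call with a number of a shift or a turn outside -1 to 1 is refused whole. A call with a gripper value outside its range is refused whole. The fingers move at their own pace and stop on an object; the grip force is fixed at half the most. Time passes only in rows, so rows that do not move let the fingers close. It gives the time, the measured TCP pose, the force, the opening and the grip force at its end, in the units of the state.
- state(): the state, without advancing time (a new reading comes with each control period).
- grab_frame(name): name is "side" or "top"; returns the picture (480x640x3 uint8, red, green, blue); there is no depth.
- get_calibration(name): a dict with "vertical_fov" (degrees; the focal length in pixels is half the picture's height over the tangent of half this angle, whatever the lens; pixels are square), "cx", "cy" (the principal point, pixels), "R" (3x3) and "t" (3): a world point X has camera coordinates R X + t. Camera axes: x right, y down, z forward; pixel columns grow to the right and rows downward; lengths in m; the calibration is good to about 2 mm. A picture is of the moment at which its call begins. get_calibration takes no time and is no camera call.
- job.job_done(): hands the job in; it is judged then, once.
The state is a dict: "time": time; "joint_pos": joint angles; "joint_vel": joint speeds; "joint_efforts": joint torques, N m; "tool_pos": TCP position; "tool_rot": TCP orientation; "contact_force": force on the tool from outside, world axes, zero at the start; "ft_torque": the same for the moment, N m; "gripper_width": opening from 0.0 (shut) to 1.0 (fully open); "grasp_force": force on a finger pad.
Only numpy, scipy, OpenCV 4.12 (cv2) and the standard library are available. Lean on these libraries where they do the work, as an engineer would, in place of code of your own. Each camera call takes 0.05 s, during which the arm holds its last target. There are 200 camera calls.

## Working session

There is one attempt and no reset: what is moved stays moved. The work goes in short steps, Python scripts to look and compute and a tool call to move; the robot and the scene stay as the last step left them, time stands still between calls to the robot, and variables do not carry over. Pictures are saved under pics/ and viewed, at most 10 in all, crops included, and the job is handed in when it is done.

Besides the shell and the picture viewer there is one more tool, called after "Call:" as name(argument=value, ...) on one line, values as JSON. move_arm: Moves the arm, as the interface text tells. Shift numbers are shares of 0.6 m and turn numbers shares of 6 degrees, none past 1 either way. Its arguments: {"type":"object","properties":{"targets":{"type":"array"}},"required":["targets"]}

```bash
mkdir -p pics; python3 - <<'E'
from plant import state, grab_frame, get_calibration
import cv2
for n in("top","side"):
    cv2.imwrite(f"pics/{n}0.png",grab_frame(n)[:,:,::-1]); print(n,get_calibration(n))
s=state();print(s["time"],s["tool_pos"],s["tool_rot"],s["gripper_width"])
E
```

```text
top {'vertical_fov': 54.74939369657563, 'cx': 328.208690449051, 'cy': 238.87412498822562, 'R': array([[-2.76887668e-02, -9.99614495e-01, -2.04761043e-03],
       [-9.96951486e-01,  2.77643659e-02, -7.29169023e-02],
       [ 7.29456431e-02,  2.23891498e-05, -9.97335918e-01]]), 't': array([0.00472337, 0.57087259, 1.14742637])}
side {'vertical_fov': 48.00472853361198, 'cx': 322.96693821013145, 'cy': 246.10159200673712, 'R': array([[-0.83010607, -0.55754504, -0.00821201],
       [-0.36561532,  0.55535123, -0.74693404],
       [ 0.42100992, -0.61703204, -0.66484743]]), 't': array([0.46229433, 0.26953874, 1.11162153])}
0.1 [ 0.13986879 -0.60862038  0.2551815 ] [-9.35783946e-04  9.93631872e-01  1.12671321e-01 -1.25666510e-06] 0.9999617887446574
```

View pics/top0.png

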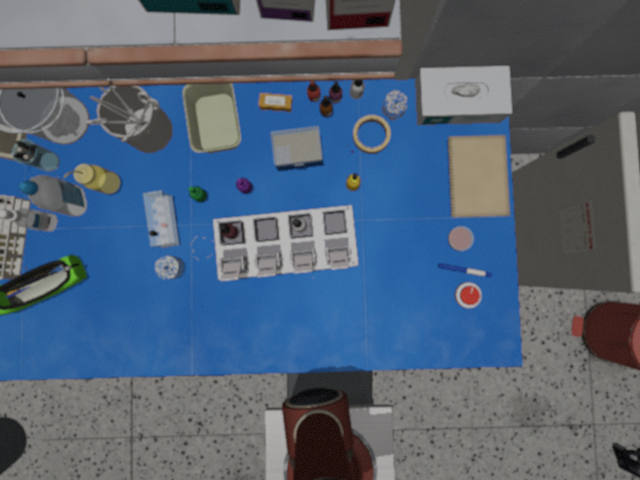

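View pics/side0.png

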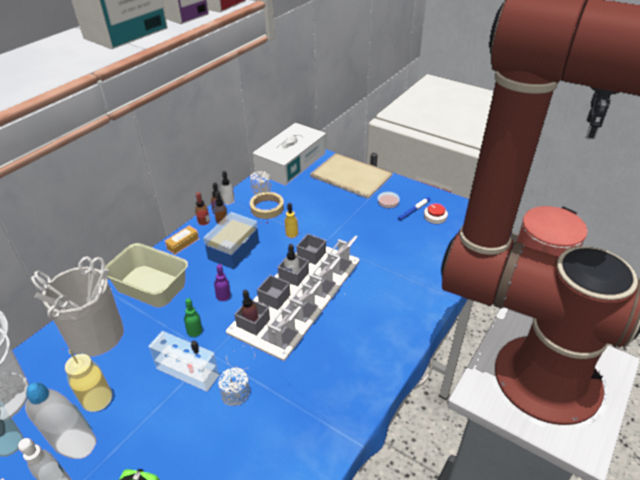

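Top view: the bins run from bay 0 at right (336,222) to bay 1 (302,226), bay 2 (267,230) and bay 3 at left (232,234). Dark bottles appear in bays 1 and 3. The look-alikes are green (197,194), purple (243,185) and yellow (353,181), plus the bottles at the back (313–358, 90–105), and all of them are outside the bins. Next is a close crop plus the board pose.

```bash
cat > h.py <<'E'
import numpy as np, cv2
from plant import get_calibration
def cam(n):
    c=get_calibration(n); f=240/np.tan(np.radians(c["vertical_fov"]/2)); return f,c["cx"],c["cy"],np.array(c["R"]),np.array(c["t"])
def proj(n,X):
    f,cx,cy,R,t=cam(n); p=R@np.asarray(X)+t; return np.array([cx+f*p[0]/p[2],cy+f*p[1]/p[2]])
def ray(n,u,v,z):
    f,cx,cy,R,t=cam(n); d=R.T@np.array([(u-cx)/f,(v-cy)/f,1]); o=-R.T@t; return o+d*(z-o[2])/d[2]
E
python3 - <<'E'
from h import *
t=cv2.imread("pics/top0.png"); s=cv2.imread("pics/side0.png")
hsv=cv2.cvtColor(t,cv2.COLOR_BGR2HSV)
m=(hsv[:,:,1]<110).astype(np.uint8); m[:200]=0;m[290:]=0;m[:,:210]=0;m[:,365:]=0
cs,_=cv2.findContours(m,cv2.RETR_EXTERNAL,cv2.CHAIN_APPROX_NONE)
c=max(cs,key=cv2.contourArea); 
pts=np.array([ray("top",u,v,0.012)[:2] for u,v in c[:,0]],np.float32)
r=cv2.minAreaRect(pts);print(r)
b=cv2.boxPoints(r);print(b)
a=cv2.resize(t[200:290,205:365],None,fx=5,fy=5,interpolation=cv2.INTER_CUBIC)
b2=cv2.resize(s[225:360,220:365],(483,450),interpolation=cv2.INTER_CUBIC)
cv2.imwrite("pics/ca.png",a); cv2.imwrite("pics/cb.png",cv2.resize(b2,(640,596)))
E
```

```text
((0.565317690372467, 0.09887702763080597), (0.16230477392673492, 0.36050522327423096), 4.348884582519531)
[[ 0.47073048  0.2724569 ]
 [ 0.49806744 -0.08701035]
 [ 0.6599049  -0.07470286]
 [ 0.63256794  0.2847644 ]]
```

View pics/ca.png

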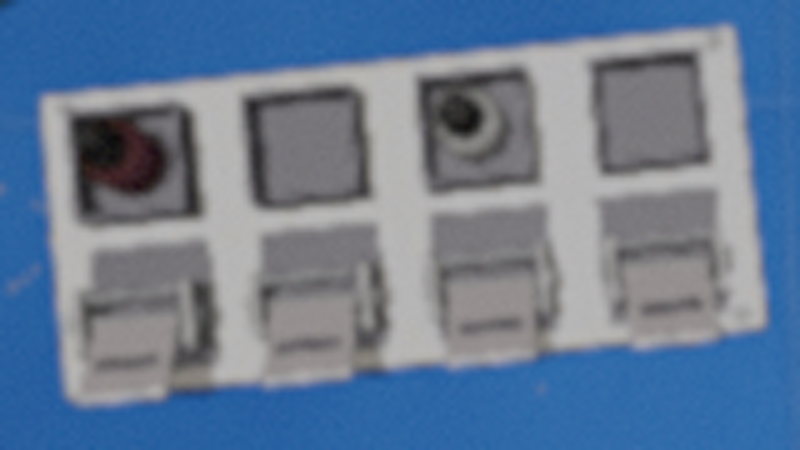

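View pics/cb.png

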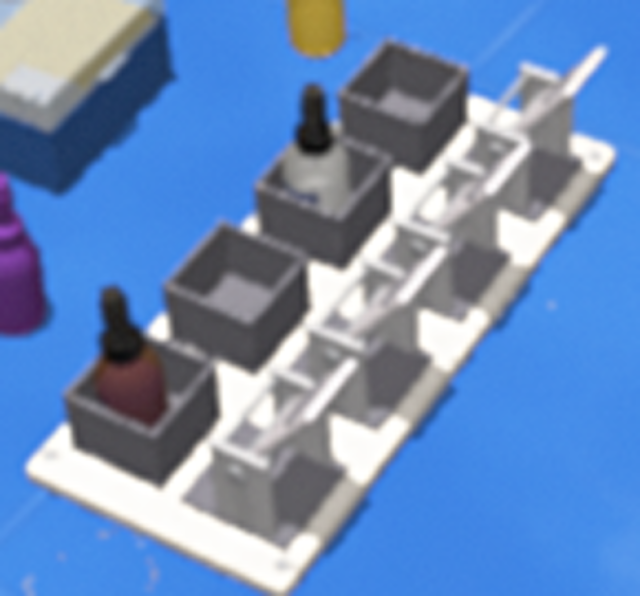

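Bay 1 (white bottle) and bay 3 (red bottle) are full; bays 0 and 2 are empty. All four tags lean forward with the bar up, and their edges overhang the board's front edge. So only tags 1 and 3 need tipping back. The board origin is about (0.525, 0.096) with a yaw of 4.35°. I'll shut the gripper, align it with the board and move in from the robot's side.

Call:
move_arm(targets=[[[0,0,0,0,0.72],[0,0,0,0,0.72],[0,0.069,0,0,0],[0,0.069,0,0,0],[0,0.069,0,0,0]]])

```text
time: 0.52
tool_pos: [0.2645, -0.5995, 0.2557]
tool_rot: [-0.0, 0.999, 0.036, -0.0]
contact_force: [0.4, -0.9, -0.1]
gripper_width: 0.295
grasp_force: 0.0
```

Call:
move_arm(targets=[[[0,0.05,-0.048,0,0],[0,0.05,-0.048,0,0],[0,0.05,-0.048,0,0],[0,0.05,-0.048,0,0],[0,0.05,-0.048,0,0]]])

```text
time: 0.93
tool_pos: [0.4035, -0.4431, 0.2556]
tool_rot: [-0.0, 0.999, 0.037, -0.0]
contact_force: [-0.2, 0.3, -0.0]
gripper_width: -0.001
grasp_force: 0.0
```

Call:
move_arm(targets=[[[0,0,-0.069,0,0],[0,0,-0.069,0,0],[0,0,-0.069,0,0],[0,0,-0.069,0,0],[0,0,-0.069,0,0]]])

```text
time: 1.35
tool_pos: [0.3864, -0.2365, 0.2555]
tool_rot: [-0.0, 0.999, 0.037, -0.0]
contact_force: [0.2, -0.7, 0.8]
gripper_width: -0.003
grasp_force: 0.0
```

Call:
move_arm(targets=[[[0,0,-0.069,0,0],[0,0,-0.069,0,0],[0,0,-0.069,0,0],[0,0,-0.069,0,0],[0,0,-0.069,0,0]]])

```text
time: 1.77
tool_pos: [0.3706, -0.0304, 0.2559]
tool_rot: [-0.0, 0.999, 0.037, 0.0]
contact_force: [1.0, 0.4, -0.0]
gripper_width: -0.002
grasp_force: 0.0
```

Call:
move_arm(targets=[[[0,0.036,-0.05,0,0],[0,0.036,-0.05,0,0],[0,0.018,-0.018,0.05,0],[0,0,0,0.06,0],[0,0,0,0.06,0]]])

```text
time: 2.18
tool_pos: [0.4208, 0.0437, 0.1538]
tool_rot: [0.0, 0.999, 0.039, 0.001]
contact_force: [0.8, -0.8, -0.8]
gripper_width: 0.001
grasp_force: 0.0
```

Call:
move_arm(targets=[[[0,0,0,0.04,0],[0,0,0,0.02,0],[0,0,0,0,0]]])

```text
time: 2.43
tool_pos: [0.4169, 0.0429, 0.1139]
tool_rot: [-0.0, 0.999, 0.038, -0.004]
contact_force: [-0.7, -0.2, -0.3]
gripper_width: 0.0
grasp_force: 0.0
```

```bash
python3 - <<'E'
from h import *; from plant import grab_frame,state
t=grab_frame("top")[:,:,::-1]; s=grab_frame("side")[:,:,::-1]
a=cv2.resize(t[200:290,205:365],(520,292),interpolation=cv2.INTER_CUBIC)
b=cv2.resize(s[225:360,220:450],(520,305),interpolation=cv2.INTER_CUBIC)
cv2.imwrite("pics/p1.png",np.vstack([a,b])); s=state(); print(s["tool_pos"])
E
```

```text
[0.41979269 0.04253197 0.11809568]
```

View pics/p1.png

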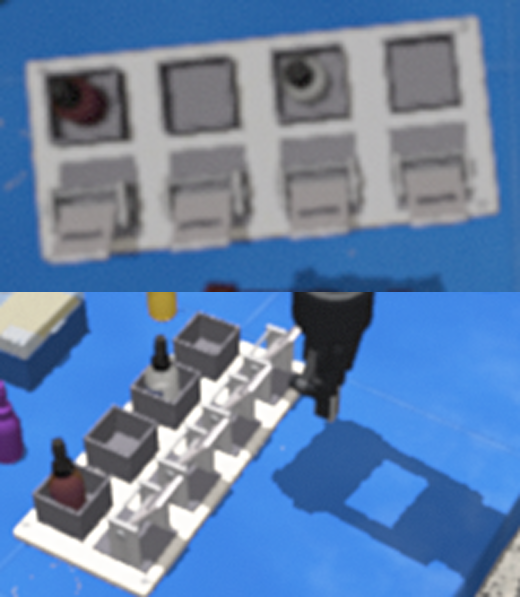

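The shut fingers are in front of tag 1 and in line with it: in the side crop the tip is at (327,415), clear of the tags. Next is a gentle push along the board's x.

Call:
move_arm(targets=[[[0,0.04,0,0,0],[0,0.03,0,0,0],[0,0.015,0,0,0],[0,0.013,0,0,0],[0,0.013,0,0,0]]])

```text
time: 2.95
tool_pos: [0.4874, 0.0475, 0.1194]
tool_rot: [0.0, 0.999, 0.037, 0.001]
contact_force: [0.0, 0.1, 0.7]
gripper_width: 0.001
grasp_force: 0.1
```

Call:
move_arm(targets=[[[0,0.013,0,0,0],[0,0.013,0,0,0],[0,0.013,0,0,0],[0,0.013,0,0,0],[0,0.013,0,0,0]]])

```text
time: 3.37
tool_pos: [0.526, 0.0505, 0.1183]
tool_rot: [-0.0, 0.999, 0.037, -0.0]
contact_force: [0.2, -0.4, 0.2]
gripper_width: -0.002
grasp_force: 0.0
```

```bash
python3 - <<'E'
from h import *; from plant import grab_frame,state
t=grab_frame("top")[:,:,::-1]; s=grab_frame("side")[:,:,::-1]
a=cv2.resize(t[200:290,205:365],(520,292),interpolation=cv2.INTER_CUBIC)
b=cv2.resize(s[225:360,220:450],(520,305),interpolation=cv2.INTER_CUBIC)
cv2.imwrite("pics/p2.png",np.vstack([a,b])); s=state(); print(s["tool_pos"],s["contact_force"])
E
```

```text
[0.52650043 0.05042675 0.11849294] [-0.33776921  0.2954614   0.02677191]
```

View pics/p2.png

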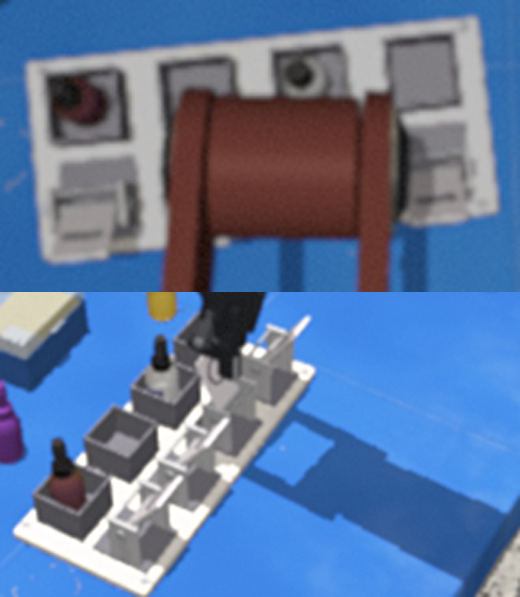

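In the side crop tag 1 now leans back, behind the fingertip at about (215,385), with no noticeable force. I'll back off, shift 172 mm along the row at the same stand-off and push tag 3.

Call:
move_arm(targets=[[[0,-0.04,0,0,0],[0,-0.05,0,0,0],[0,-0.05,0,0,0],[0,-0.04,0,0,0],[0,0,0,0,0]]])

```text
time: 3.88
tool_pos: [0.4136, 0.0425, 0.1166]
tool_rot: [-0.0, 0.999, 0.038, -0.002]
contact_force: [-0.2, -0.9, -0.8]
gripper_width: -0.0
grasp_force: 0.0
```

Call:
move_arm(targets=[[[0,0,-0.06,0,0],[0,0,-0.06,0,0],[0,0,-0.06,0,0],[0,0,-0.06,0,0],[0,0,-0.05,0,0]]])

```text
time: 4.3
tool_pos: [0.4048, 0.2181, 0.1187]
tool_rot: [-0.0, 0.999, 0.038, 0.001]
contact_force: [0.6, -0.4, 0.6]
gripper_width: 0.006
grasp_force: 0.0
```

Call:
move_arm(targets=[[[0,0,0,0,0],[0,0,0,0,0]]])

```text
time: 4.47
tool_pos: [0.4048, 0.2171, 0.1185]
tool_rot: [0.0, 0.999, 0.039, 0.0]
contact_force: [-0.4, 0.2, 0.7]
gripper_width: -0.002
grasp_force: 0.0
```

Call:
move_arm(targets=[[[0,0.04,0,0,0],[0,0.03,0,0,0],[0,0.015,0,0,0],[0,0.013,0,0,0],[0,0.013,0,0,0]]])

```text
time: 4.88
tool_pos: [0.4715, 0.22, 0.1181]
tool_rot: [0.0, 0.999, 0.037, -0.0]
contact_force: [-1.4, 0.5, 0.6]
gripper_width: -0.001
grasp_force: 0.1
```

Call:
move_arm(targets=[[[0,0.013,0,0,0],[0,0.013,0,0,0],[0,0.013,0,0,0],[0,0.013,0,0,0],[0,0.015,0,0,0]]])

```text
time: 5.3
tool_pos: [0.5117, 0.2239, 0.1183]
tool_rot: [0.0, 0.999, 0.038, -0.0]
contact_force: [0.6, 0.4, 0.6]
gripper_width: -0.0
grasp_force: 0.0
```

Call:
move_arm(targets=[[[0,0,0,0,0],[0,-0.04,0,0,0],[0,-0.05,0,0,0],[0,-0.05,0,0,0],[0,-0.04,0,0,0]]])

```text
time: 5.72
tool_pos: [0.4015, 0.2155, 0.1177]
tool_rot: [0.0, 0.999, 0.038, -0.001]
contact_force: [0.6, -0.2, 0.7]
gripper_width: -0.0
grasp_force: 0.0
```

Call:
move_arm(targets=[[[0,0,0,-0.05,0],[0,0,0,-0.05,0],[0,0,0,0,0],[0,0,0,0,0],[0,0,0,0,0]]])

```text
time: 6.13
tool_pos: [0.4034, 0.2158, 0.1783]
tool_rot: [-0.0, 0.999, 0.038, 0.0]
contact_force: [0.0, 0.0, 0.2]
gripper_width: -0.0
grasp_force: 0.0
```

```bash
python3 - <<'E'
from h import *; from plant import grab_frame,state
t=grab_frame("top")[:,:,::-1]; s=grab_frame("side")[:,:,::-1]
a=cv2.resize(t[200:290,205:365],(520,292),interpolation=cv2.INTER_CUBIC)
b=cv2.resize(s[225:360,220:450],(520,305),interpolation=cv2.INTER_CUBIC)
cv2.imwrite("pics/p3.png",np.vstack([a,b])); s=state(); print(s["tool_pos"],s["contact_force"])
E
```

```text
[0.40282398 0.21552811 0.17703189] [0.13535168 0.24400431 0.02331325]
```

View pics/p3.png

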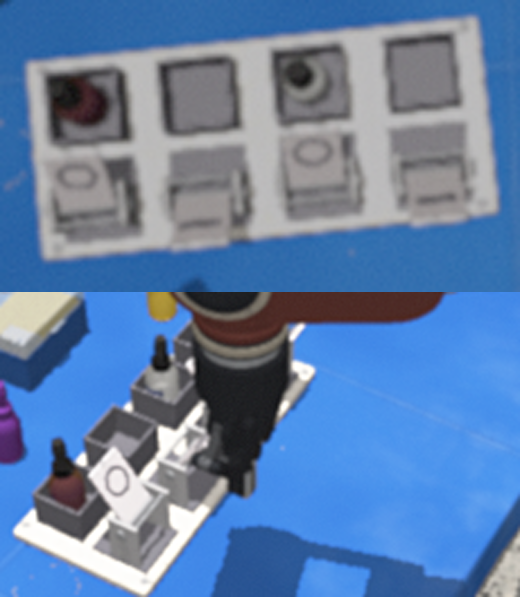

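Tags 3 (80,178) and 1 (313,152) show the ring and lean back to the full bins. Tags 2 (200,222) and 0 (435,200) still show the bar, the bottles haven't moved, and the arm is clear.

```bash
python3 -c "
from plant import job; print(job.job_done())"
```

```text
the job is handed in; nothing more can be done
None
```

The job is handed in: tags 1 and 3 (full bins) were tipped back to show the ring, tags 0 and 2 (empty bins) already showed the bar and were left as they were, and no bottle or bystander was touched.

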